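# Make up the sign-up kit and the book-mending kit at the returns counter

### The arm

A 7-joint arm with a two-finger parallel gripper is mounted at the origin on a cart in front of the work surface, level with it; the furniture and walls round the work are solid. World frame = base frame: x ahead of the robot, y to its left, z up, the work surface at z = 0. Lengths are in m, angles in rad, forces in N, time in s.
With the tool pointing down it reaches from about 0.35 to 0.9 m from the base axis. Payload 19.9 kg.
Tool frame: the origin (TCP) lies at the very end of the fingers, on their centre line; the grasp point (between the pads) lies 19 mm behind it; z points along the fingers, y is the line along which they close (so a half turn about z gives the same grasp; the last joint's range is limited). The gripper opens to 94 mm and grips with 3 to 60 N. Pads are 16 mm wide; open, the fingers measure 119 mm over their backs; the gripper's body (75 mm by 177 mm) begins 78 mm behind the grasp point.
Start: joints at [-1.363, 0.417, -0.01, 1.614, 0.005, 1.111, -0.053], TCP at [0.154, 0.606, 0.205] pointing down, gripper open.
Joint ranges: [-2.81, 2.81], [-0.39, 2.02], [-1.27, 1.25], [0.06, 2.57], [-1.19, 4.33], [0.19, 2], [-2.82, 2.82]. Speed limits (rad/s): [1.89, 1.89, 2.39, 2.39, 3.01, 3.01, 3.01].

### API

Orientations are given as a unit quaternion [x, y, z, w].
In Python, from plant import bot gives the robot as it stands.
- The arm moves only by the shell command python3 -m handwheel 'ROWS'. ROWS is JSON, one flat list of numbers, 5 for each row, row after row: the opening, from -1 (shut) to 1 (fully open), then the shift along the tool's x, y, z normalised to -1 to 1, where 1 is 0.5 m, then the turn about the tool's z normalised to -1 to 1, where 1 is 90 degrees. In form: [jaw, dx, dy, dz, yaw, jaw, dx, dy, dz, yaw, ...]. A call has 1 to 8 rows; each row is the pose to reach, as a shift and turn from the pose commanded when the call began, along the tool's axes at that moment; what a row does not reach only later rows make up. A row lasts 1/10 s, in which the tool goes at most 50 mm and 8.59 degrees, less where a joint would pass 70% of its speed; a pose out of reach is approached as far as the arm can. A call with a number of a shift or a turn outside -1 to 1 is refused whole. A call with a gripper value outside its range is refused whole. The fingers move at their own pace and stop on an object; the grip force is fixed at half the most. Time passes only in rows, so rows that repeat a pose let the fingers close. It gives the time, the measured TCP pose, the force, the opening and the grip force at its end, in the units of the state.
- bot.get_obs(): the state, without advancing time (a new reading comes with each control period).
- bot.snapshot(name): name is "scene" or "top" or "wrist"; returns a dict with "frame" (384x512x3 uint8, blue, green, red), "range_z" (384x512 float32, m along the optical axis (not along the pixel's ray), 0 where there is no reading), "K" (3x3 intrinsics, pixels), "k1" (the pictures are not rectified: a ray, as slopes to the right and down, at radius r is drawn at 1 + k1 r^2 times it, then the intrinsics apply), "extrinsics" (4x4, takes a point from world to camera coordinates). Camera axes: x right, y down, z forward; pixel columns grow to the right and rows downward; lengths in m; the calibration is good to about 2 mm. A picture is of the moment at which its call begins.
- bot.close_job(): hands the job in; it is judged then, once.
The state is a dict: "t": time; "q": joint angles; "qd": joint speeds; "joint_efforts": joint torques, N m; "tcp_pos": TCP position; "ee_rot": TCP orientation; "wrist_force": force on the tool from outside, world axes, zero at the start; "torque": the same for the moment, N m; "gripper_width": opening from 0.0 (shut) to 1.0 (fully open); "finger_force": force on a finger pad.
Only numpy, scipy, OpenCV 4.12 (cv2) and the standard library are available. Lean on these libraries where they do the work, as an engineer would, in place of code of your own. Each camera call takes 0.05 s, during which the arm holds its last target. There are 200 camera calls.

### The job

Make up the two desk kits from the stock set out in the middle of the counter, between and behind the two trays (not from the odds and ends at the far left). The sign-up kit, in the tray with two wells, takes the banded member cards and the date stamp, which is kept upright; the book-mending kit, in the tray with three parallel slots, takes the thick marker pen, the glue stick and the eraser. Set each thing fully down in the well cut to its size and leave the stapler and the thin ballpoint pen where they lie.

Things in the scene. Friction and masses are not known exactly. Their poses are not given: they have to be found in the camera images.
- signup_tray: Sizes in mm. Fixed grey tray 140 (x) x 216 (y), rim 21 high, two wells in dark foam; left or right, turned up to 20 deg. Origin: centre of underside, z up. Pale well floors at z 6, foam top z 18. Card well: centre (0, +48), 68 along x, 99 along y, with finger cut-outs 44 wide (y 26 to 70) out to x +-60, as deep as the well. Stamp well: centre (0, -53), 54 along x, 74 along y.
- mending_tray: Sizes in mm. Fixed grey tray 176 (x) x 216 (y), rim 21 high, three foam slots along x; on the other side. Origin: centre of underside, z up. Pale slot floors at z 6, foam top z 18. Slot centres x 0: marker y +54 (147 along x, 29 along y), glue stick y 0 (116 x 37), eraser y -56 (70 x 35). A finger channel (x -23 to +23, same depth) crosses all from y -99 to +96.
- member_cards: Flat stack of turquoise plastic cards with a paper band: 56 mm (x) by 87 mm (y) by 14 mm high, loose, lying flat. Origin at the centre of its underside. Grasp across the 56 mm.
- date_stamp: Black self-inking date stamp standing upright, 42 mm (x) by 62 mm (y) by 98 mm high, loose; origin at the centre of its underside, z up. Grasp across x: the head, from 54 to 98 mm up, is 36 mm thick there and does not move. It is the only tall thing in the stock; the others lie flat.
- glue_mid (a point): Middle of the glue stick, on its axis: a yellow round stick with a red cap, 25 mm thick and 104 mm long along its y, loose, lying down (the point is 12.5 mm above what it lies on). It can roll; y stays along the stick.
- eraser: White eraser in a blue sleeve: 23 mm (x) by 58 mm (y) by 13 mm high, loose, lying flat. Origin at the centre of its underside.
- marker_mid (a point): Middle of the thick marker pen, white with a black cap: 17 mm thick and 135 mm long along its y, loose, lying down (the point is about 8 mm above what it lies on). A like pen beside the ink pad at the far left is not meant.
- stapler: Black stapler, 154 mm (x) by 38 mm (y) by 48 mm high, stays on the desk. Origin at the centre of its underside.
- ballpoint: Thin white ballpoint pen with red ends, 11 mm thick, 145 mm long (y), stays on the desk. Origin at its middle, on its underside.
Things that resemble listed ones, but are neither listed nor needed, are in the scene too. There is more than one size of the eraser; the one meant has the size given above.

How it is judged:
At the end, for the whole second after the job is handed in: Each of the five things lies (the stamp stands) on the floor of its own well: its middle within 10 mm of the well's middle along and across, not propped on the foam, its length along the well to about 10 degrees (the wells see to that), flat or upright to 6 degrees, released and at rest (x of member_cards in the frame of signup_tray between -0.01 and 0.01 m and y of member_cards in the frame of signup_tray between 0.038 and 0.058 m and z of each of member_cards, date_stamp in the frame of signup_tray below 0.01 m and angle between each of member_cards, date_stamp, eraser's own z axis and vertical below 0.1 rad and angle between the y axis of each of member_cards, date_stamp and the y axis of signup_tray, either way round below 0.2 rad and x of date_stamp in the frame of signup_tray between -0.01 and 0.01 m and y of date_stamp in the frame of signup_tray between -0.063 and -0.043 m and x of glue_mid in the frame of mending_tray between -0.01 and 0.01 m and y of glue_mid in the frame of mending_tray between -0.01 and 0.01 m and z of glue_mid in the frame of mending_tray below 0.0225 m and angle between the y axis of glue_mid and the x axis of mending_tray, either way round below 0.2 rad and x of eraser in the frame of mending_tray between -0.01 and 0.01 m and y of eraser in the frame of mending_tray between -0.066 and -0.046 m and z of eraser in the frame of mending_tray below 0.01 m and angle between the y axis of eraser and the x axis of mending_tray, either way round below 0.3 rad and x of marker_mid in the frame of mending_tray between -0.01 and 0.01 m and y of marker_mid in the frame of mending_tray between 0.044 and 0.064 m and z of marker_mid in the frame of mending_tray below 0.0185 m and angle between the y axis of marker_mid and the x axis of mending_tray, either way round below 0.15 rad and linear speed of each of member_cards, date_stamp, eraser below 0.02 m/s); the robot touches nothing.
It fails at once if the stapler is pushed more than 30 mm from its place (distance of stapler from where it was at the start of the episode above 0.03 m).
It fails at once if the ballpoint is pushed more than 30 mm from its place (distance of ballpoint from where it was at the start of the episode above 0.03 m).
It fails at once if the date stamp is tipped over (angle between date_stamp's own z axis and vertical above 0.8 rad).
It also fails if it takes over 120 s, if anything falls off the work surface, if the arm or the gripper's body presses on something with over 40 N, if the wrist force passes 120 N, or if a joint passes its speed limit or range.

## Working session

There is one attempt and no reset: what is moved stays moved. The work goes in short steps, Python scripts to look and compute and a shell command to move; the robot and the scene stay as the last step left them, time stands still between calls to the robot, and variables do not carry over. Pictures are saved under pics/ and viewed, at most 14 in all, crops included, and the job is handed in when it is done.

```bash
mkdir -p pics; ls; python3 - <<'E'
from plant import bot
import cv2,numpy as np,pickle
o=bot.get_obs();print({k:np.round(v,3) for k,v in o.items()})
for n in("top","scene"):
    s=bot.snapshot(n);pickle.dump(s,open(n+'.pkl','wb'));cv2.imwrite(f'pics/{n}0.png',cv2.resize(s['frame'],(800,600),interpolation=cv2.INTER_CUBIC))
    print(n,s['K'],s['k1'],np.round(s['extrinsics'],3),s['range_z'].min(),s['range_z'].max())
E
```

```text
pics
{'t': np.float64(0.0), 'q': array([-1.362,  0.418, -0.01 ,  1.614,  0.005,  1.111, -0.053]), 'qd': array([-0.   ,  0.   , -0.001, -0.   , -0.   , -0.001,  0.   ]), 'joint_efforts': array([-3.0000e-03, -8.5123e+01,  6.3700e-01, -4.2601e+01, -4.9000e-02,
        1.8000e-02,  0.0000e+00]), 'tcp_pos': array([0.154, 0.605, 0.205]), 'ee_rot': array([ 0.125,  0.992, -0.001, -0.   ]), 'wrist_force': array([-0.33 , -0.225,  0.324]), 'torque': array([ 0.02 , -0.032,  0.031]), 'finger_force': np.float64(0.0), 'gripper_width': np.float64(0.999)}
top [[423.59977222   0.         253.09379661]
 [  0.         423.59977222 194.93397794]
 [  0.           0.           1.        ]] -0.0838792997710448 [[ 0.023 -0.999 -0.024  0.004]
 [-0.994 -0.021 -0.104  0.546]
 [ 0.104  0.027 -0.994  1.038]
 [ 0.     0.     0.     1.   ]] 0.0 2.0426898
scene [[405.35572204   0.         256.26928726]
 [  0.         405.35572204 192.20952938]
 [  0.           0.           1.        ]] -0.033334913242703726 [[ 0.48  -0.877 -0.023 -0.263]
 [-0.552 -0.282 -0.785  0.328]
 [ 0.682  0.389 -0.619  0.631]
 [ 0.     0.     0.     1.   ]] 0.0 3.9999936
```

View pics/top0.png

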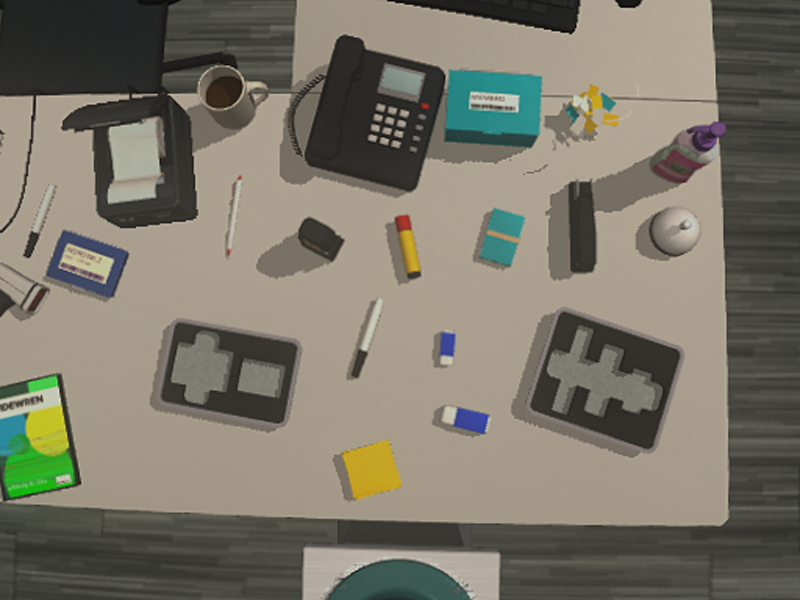

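View pics/scene0.png

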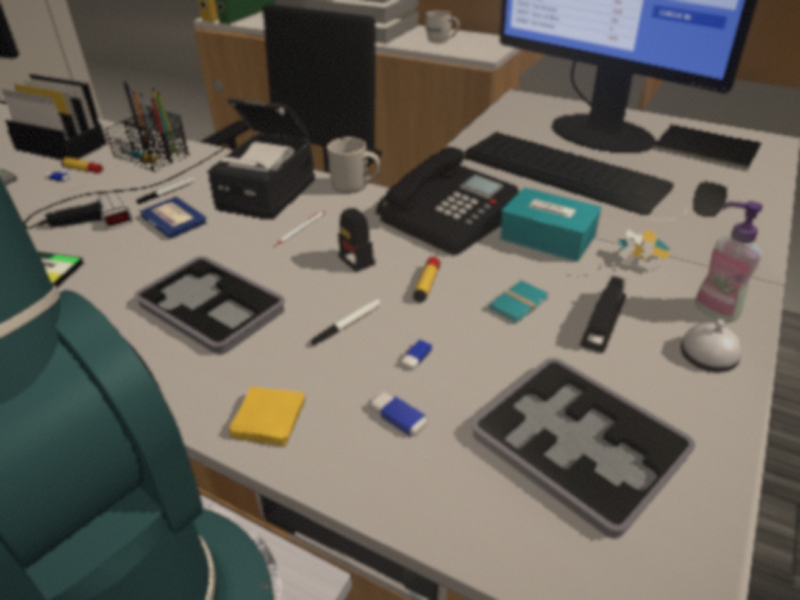

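The top view (800x600) shows the trays at (230,373) for sign-up and (607,380) for mending. The stock is the stamp (321,240), glue (408,246), cards (502,237), marker (367,337) and erasers (447,347) and (466,419). The stapler is at (582,227) and the ballpoint at (234,218).

Possible mix-ups:
- **Pen:** the far-left pen (40,220) and the ballpoint (234,218). I choose (367,337).
- **Erasers:** (447,347) or (466,419), to be decided by size.
- **Turquoise:** the box (493,107) or the card stack (502,237). I choose the stack.
- **Dark or upright things:** the phone and the stapler. The stamp is (321,240).

```bash
cat > h.py <<'E'
import cv2,numpy as np,pickle
from scipy.spatial.transform import Rotation as R
def ray(s,uv,z):
    "pixels (N,2) -> world points on plane z"
    uv=np.asarray(uv,float).reshape(-1,1,2)
    n=cv2.undistortPoints(uv,s['K'],np.array([s['k1'],0,0,0,0.])).reshape(-1,2)
    E=s['extrinsics'];d=np.c_[n,np.ones(len(n))]@E[:3,:3];c=-E[:3,:3].T@E[:3,3]
    z=np.broadcast_to(z,len(n)); return c+d*((z-c[2])/d[:,2])[:,None]
def rect(P):
    "centre, (long,short) mm, angle deg of long axis from world x, in -90..90"
    (c,(w,h),a)=cv2.minAreaRect((P[:,:2]*1000).astype(np.float32))
    if w<h: w,h,a=h,w,a+90
    return np.round(c,1),np.round((w,h),1),round((a+90)%180-90,1)
def blob(s,mask,seed,z,r=60):
    "largest blob near seed (px 512x384), hull at plane z"
    m=np.zeros_like(mask);x,y=seed;m[max(0,y-r):y+r,max(0,x-r):x+r]=mask[max(0,y-r):y+r,max(0,x-r):x+r]
    cs,_=cv2.findContours(m,cv2.RETR_EXTERNAL,cv2.CHAIN_APPROX_NONE)
    c=max(cs,key=cv2.contourArea); 
    return ray(s,cv2.convexHull(c).reshape(-1,2),z),c
def go(o,x,y,z,yaw):
    "print row numbers from obs pose to target; yaw=world angle deg of tool y axis (mod 180)"
    Rm=R.from_quat(o['ee_rot']).as_matrix();p=o['tcp_pos']
    d=Rm.T@(np.array([x,y,z])-p)
    cur=np.degrees(np.arctan2(Rm[1,1],Rm[0,1]));t=(cur-yaw+90)%180-90   # tool z down: +turn lowers world yaw
    print('row',np.round(d/.5,4),'yaw',round(t/90,4),'| cur',np.round(p,4),round(cur,1))
E
cat > m.py <<'E'
from h import *
s=pickle.load(open('top.pkl','rb'));f=s['frame'];hsv=cv2.cvtColor(f,cv2.COLOR_BGR2HSV);H,S,V=cv2.split(hsv)
u=lambda b:(b*255).astype(np.uint8)
sd=lambda x,y:(int(x*.64),int(y*.64))
def show(n,m,seed,z,r):
    P,c=blob(s,m,sd(*seed),z,r);print(n,*rect(P));return c
print('desk HSV',hsv[300,200],'z check', end=' ')
for n,p in dict(desk=(400,400),cards=(502,225),glue=(408,250),er1=(447,347),er2=(466,419),stamp=(318,232),sfloor=(262,378),mfloor=(595,380),marker=(370,325)).items():
    x,y=sd(*p);r=s['range_z'][y,x];n2=cv2.undistortPoints(np.array([[[x,y]]],float),s['K'],np.array([s['k1'],0,0,0,0.])).ravel()
    E=s['extrinsics'];print(n,np.round((np.r_[n2,1]*r-E[:3,3])@E[:3,:3],3),hsv[y,x])
show('cards',u((H>80)&(H<100)&(S>90)),(502,237),.014,22)
show('glue',u((S>150)&((H<35)|(H>170))),(408,246),.0125,28)
b=u((H>105)&(H<130)&(S>100)); w=u((S<25)&(V>140))
for n,p in(('er1',(447,347)),('er2',(466,419))): show(n,b|w,p,.013,22)
show('marker',u((S<25)&(V>130)|(V<60)),(367,337),.008,34)
show('stapler',u(V<60),(582,227),.048,34)
show('stamp head',u(V<70),(321,240),.098,20)
for n,p in(('signup',(230,373)),('mending',(607,380))):
    show(n+' foam',u(V<75),p,.018,52)
    m=np.zeros_like(V);x,y=sd(*p);fl=u((S<40)&(V>90)&(V<150)); fo=u(V<75)
    cs,_=cv2.findContours(fo*(0),1,2)
    P,c=blob(s,fo,sd(*p),.018,52);k=np.zeros_like(V);cv2.drawContours(k,[cv2.convexHull(c)],-1,255,-1)
    k=cv2.erode(k,np.ones((5,5)));fl=u(V>=75)&k
    nl,lab,st,ce=cv2.connectedComponentsWithStats(fl)
    for i in range(1,nl):
        if st[i,4]>60:
            cc=cv2.findContours(u(lab==i),0,1)[0][0]; print('  well',st[i,4],*rect(ray(s,cv2.convexHull(cc).reshape(-1,2),.012)))
v=f[170:290,80:450];cv2.imwrite('pics/crop.png',cv2.resize(f[110:290,180:330],(750,900))[:600] if 0 else cv2.resize(f[120:285,185:345],(582,600),interpolation=cv2.INTER_CUBIC))
E
python3 m.py
```

```text
desk HSV [ 18  43 165] z check desk [0.392 0.006 0.   ] [ 18  42 168]
cards [ 0.684 -0.156  0.012] [ 89 150 136]
glue [ 0.636 -0.001  0.026] [ 23 203 198]
er1 [ 0.48  -0.068  0.009] [117 152 148]
er2 [ 0.365 -0.1    0.015] [117 156 152]
stamp [0.649 0.137 0.096] [17 39 59]
sfloor [0.425 0.235 0.007] [ 22  29 133]
mfloor [ 0.432 -0.307  0.011] [ 23  27 125]
marker [0.513 0.059 0.017] [ 23  34 190]
cards [ 641.5 -149.1] [52.1 38.7] 74.2
glue [6.497e+02 1.000e-01] [96.2 22.3] 12.4
er1 [485.2 -69.3] [40.7 22.8] 0.8
er2 [ 363.5 -108. ] [56.1 30.3] 77.3
marker [494.  61.] [133.4  12.9] -20.0
stapler [ 676.3 -279.5] [143.5  39.4] 0.9
stamp head [638.9 134.4] [68.5 42.9] 62.9
signup foam [431.  287.4] [207.6 131. ] 80.8
  well 1253 [438.8 334.5] [119.8  95. ] -9.0
  well 591 [423.2 234.5] [71.6 54.7] 80.7
mending foam [ 432.7 -324.1] [207.2 168. ] 72.6
  well 2216 [ 446.  -324.9] [188.8 143.8] 86.6
```

View pics/crop.png

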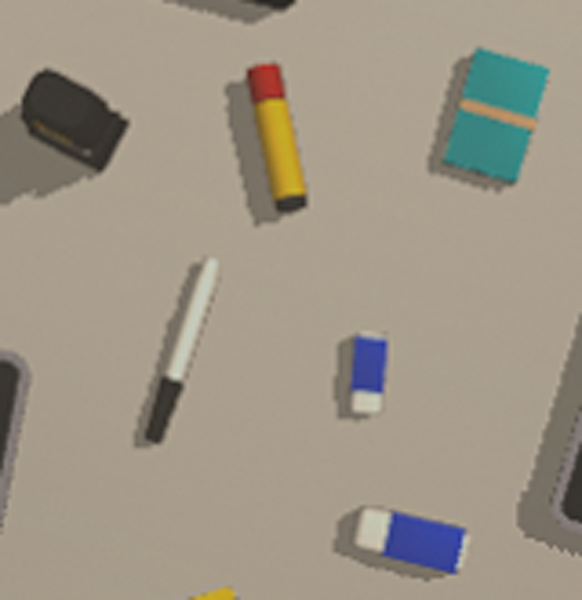

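The crop shows the stamp (70,120), glue (278,138) and cards (497,118). The thick white and black marker is at (180,350), clearly the stock one. The small eraser at (368,373) fits 23x58, and the big one at (412,541) is about 74x30, so it is the decoy. I'll refine with a chroma mask and take the stamp from depth.

```bash
cat > m2.py <<'E'
from h import *
def run(s,items):
    f=s['frame'];lab=cv2.cvtColor(f,cv2.COLOR_BGR2LAB).astype(float);V=f.max(2)
    C=np.hypot(lab[...,1]-131.5,lab[...,2]-137)
    desk=np.median(lab[...,1:].reshape(-1,2),0)
    m=((C>16)|(lab[...,0]>178)|(V<62))
    for n,(q,z,r) in items.items():
        P=blobs(s,m,q,r,z);print(n,*rect(P))
def blobs(s,m,q,r,z):
    x,y=q;yy,xx=np.nonzero(m);k=np.hypot(xx-x,yy-y)<r
    k2=np.zeros(m.shape,np.uint8);k2[yy[k],xx[k]]=255;k2=cv2.morphologyEx(k2,cv2.MORPH_CLOSE,np.ones((3,3)))
    n,l,st,_=cv2.connectedComponentsWithStats(k2);i=1+np.argmax(st[1:,4]);yy,xx=np.nonzero(l==i)
    return ray(s,np.c_[xx,yy],z)
def cloud(s):
    r=s['range_z'];h,w=r.shape;uv=np.stack(np.meshgrid(np.arange(w),np.arange(h)),-1).reshape(-1,1,2).astype(float)
    n=cv2.undistortPoints(uv,s['K'],np.array([s['k1'],0,0,0,0.])).reshape(-1,2);E=s['extrinsics']
    return ((np.c_[n,np.ones(len(n))]*r.reshape(-1,1)-E[:3,3])@E[:3,:3])[r.ravel()>0]
if __name__=='__main__':
    s=pickle.load(open('top.pkl','rb'))
    g=lambda x,y:(int(x*.64),int(y*.64))
    f=s['frame'];print(cv2.cvtColor(f,cv2.COLOR_BGR2LAB)[256,256], 'white',cv2.cvtColor(f,cv2.COLOR_BGR2LAB)[230,286])
    run(s,dict(cards=(g(502,237),.014,26),glue=(g(409,246),.0125,28),er1=(g(447,347),.0125,18),er2=(g(466,419),.015,22),marker=(g(367,337),.008,34)))
    P=cloud(s)
    for lo,hi in((.085,.11),(.01,.04)):
        k=P[(abs(P[:,0]-.64)<.07)&(abs(P[:,1]-.13)<.07)&(P[:,2]>lo)&(P[:,2]<hi)];print('stamp',lo,len(k),*rect(k))
    # mending tray well floor and rim by depth
    for n,c in(('sign',(.43,.287)),('mend',(.433,-.324))):
        k=P[(abs(P[:,0]-c[0])<.15)&(abs(P[:,1]-c[1])<.15)&(P[:,2]>.0145)&(P[:,2]<.03)];print(n,'tray depth',len(k),*rect(k))
E
python3 m2.py
```

```text
[167 129 138] white [202 124 139]
cards [ 664.3 -155.4] [86.5 54.9] -15.8
glue [646.   -0.9] [105.   24.5] 13.0
er1 [481.1 -67.9] [54.3 24. ] -4.7
er2 [ 365.6 -100.4] [73.5 32. ] 77.3
marker [494.2  61.5] [133.4  12.9] -18.8
stamp 0.085 272 [649.2 141.3] [49.6 33.4] 64.2
stamp 0.01 76 [635.4 138.7] [68.7 33.7] -80.4
sign tray depth 2899 [431.1 287.1] [224.1 147.9] 81.2
mend tray depth 3834 [ 432.8 -324.3] [225.3 184.5] 72.1
```

```bash
python3 - <<'E'
from h import *
from plant import bot
go(bot.get_obs(),.60,.125,.26,-26)
E
```

```text
row [-1.1009 -0.7106 -0.1094] yaw -0.8701 | cur [0.1544 0.6053 0.2049] 75.7
```

```bash
python3 -m handwheel '[1,-0.6,-0.4,-0.11,-0.45, 1,-0.6,-0.4,-0.11,-0.45, 1,-0.6,-0.4,-0.11,-0.45, 1,-0.6,-0.4,-0.11,-0.45, 1,-0.6,-0.4,-0.11,-0.45, 1,-0.6,-0.4,-0.11,-0.45, 1,-0.6,-0.4,-0.11,-0.45, 1,-0.6,-0.4,-0.11,-0.45]'
python3 - <<'E'
from h import *
from plant import bot
o=bot.get_obs();go(o,.60,.125,.26,-26);print(o['q'],o['t'])
E
```

```text
t: 0.9
tcp_pos: [0.398, 0.3345, 0.261]
ee_rot: [-0.225, 0.974, -0.0, 0.0]
wrist_force: [-0.1, 0.9, -0.0]
gripper_width: 0.999
finger_force: 0.0
row [-0.1794 -0.5536  0.0023] yaw -0.4222 | cur [0.398  0.3345 0.261 ] 116.0
[-0.80944131  0.17645086  0.05789947  1.80775901 -0.01039042  1.15739777
  1.27639737] 0.9
```

```bash
python3 -m handwheel '[1,-0.18,-0.554,0.002,-0.422, 1,-0.18,-0.554,0.002,-0.422, 1,-0.18,-0.554,0.002,-0.422, 1,-0.18,-0.554,0.002,-0.422, 1,-0.18,-0.554,0.002,-0.422, 1,-0.18,-0.554,0.002,-0.422, 1,-0.18,-0.554,0.002,-0.422, 1,-0.18,-0.554,0.002,-0.422]'
python3 - <<'E'
from h import *
from m2 import *
from plant import bot
o=bot.get_obs();print(o['q'],o['t'])
s=bot.snapshot('wrist');pickle.dump(s,open('w1.pkl','wb'));cv2.imwrite('pics/w1.png',s['frame'])
print(s['K'][0,0],s['k1'],np.round(s['extrinsics'],3), -s['extrinsics'][:3,:3].T@s['extrinsics'][:3,3])
P=cloud(s)
k=P[(abs(P[:,0]-.645)<.05)&(abs(P[:,1]-.138)<.05)&(P[:,2]>.09)&(P[:,2]<.11)];print(len(k),*rect(k),np.median(k[:,2]))
go(o,.649,.1413,.062,-26)
E
```

```text
t: 1.7
tcp_pos: [0.6005, 0.1247, 0.2587]
ee_rot: [-0.529, 0.849, -0.001, -0.001]
wrist_force: [-0.5, -0.3, -1.1]
gripper_width: 0.997
finger_force: 0.0
[-0.37612293  0.35542522  0.15727181  1.58579236 -0.05656617  1.20588975
  2.47720527] 1.7
312.5029144644681 -0.06834561257653006 [[-0.898  0.441 -0.001  0.485]
 [ 0.423  0.863  0.276 -0.405]
 [ 0.122  0.247 -0.961  0.339]
 [ 0.     0.     0.     1.   ]] [0.56550735 0.05215423 0.43789913]
1044 [649.5 141.5] [49.2 33.1] 63.1 0.09726530552950816
row [-0.0733 -0.0723  0.3932] yaw -0.0015 | cur [0.6005 0.1247 0.2587] 153.9
```

View pics/w1.png

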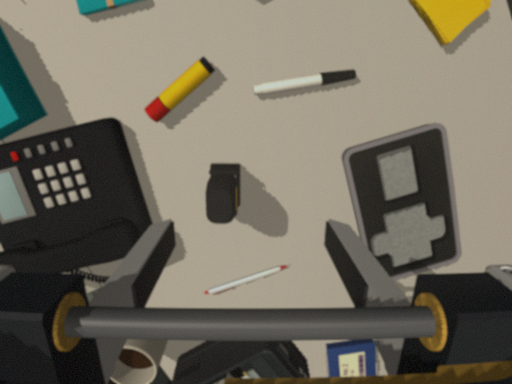

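The wrist view shows the stamp's head at (222,195), with the glue, marker and sign-up tray clear around it. The head's depth rectangle agrees with the top view. I'll check that the base is centred under the head, then grasp.

```bash
python3 - <<'E'
from m2 import *
s=pickle.load(open('w1.pkl','rb'));P=cloud(s)
a=np.radians(63.5);u=np.array([np.cos(a),np.sin(a)]);v=np.array([-u[1],u[0]])
for s in(s,pickle.load(open('top.pkl','rb'))):
  P=cloud(s)
  for lo,hi in((.005,.015),(.015,.03),(.03,.05),(.05,.09),(.09,.1)):
    k=P[(np.hypot(P[:,0]-.649,P[:,1]-.141)<.055)&(P[:,2]>lo)&(P[:,2]<hi)];d=(k[:,:2]-[.6495,.1415])*1000
    print(lo,len(k),'y',np.percentile(d@u,[1,99]).round(1),'x',np.percentile(d@v,[1,99]).round(1))
E
python3 -m handwheel '[1,-0.073,-0.073,0.1,0, 1,-0.073,-0.073,0.1,0, 1,-0.073,-0.073,0.1,0, 1,-0.073,-0.073,0.2,0, 1,-0.073,-0.073,0.2,0, 1,-0.073,-0.073,0.2,0]'
python3 - <<'E'
from h import *
from plant import bot
go(bot.get_obs(),.6495,.1415,.064,-26.7)
E
```

```text
0.005 176 y [-30.6  29. ] x [-19.6  20.9]
0.015 70 y [-30.6  28. ] x [-15.7  18.4]
0.03 147 y [-30.5  27.6] x [-17.2  18.2]
0.05 435 y [-29.7  19.7] x [-16.2  19.2]
0.09 1044 y [-23.3  23.4] x [-15.9  16.5]
0.005 68 y [-39.5  27.3] x [-21.7  32.3]
0.015 21 y [-29.9  26.3] x [-18.3  17.8]
0.03 41 y [-30.1  30. ] x [-18.4  17.6]
0.05 104 y [-28.6  23.7] x [-15.7  18.6]
0.09 233 y [-24.   23.7] x [-15.8  15.9]
t: 2.35
tcp_pos: [0.6469, 0.1462, 0.1606]
ee_rot: [-0.531, 0.847, 0.0, -0.0]
wrist_force: [0.7, 1.2, 0.4]
gripper_width: 1.003
finger_force: 0.0
row [ 0.0061 -0.009   0.1931] yaw 0.0101 | cur [0.6469 0.1462 0.1606] 154.2
```

The base is centred under the head. Next I descend and grip.

```bash
python3 -m handwheel '[1,0.006,-0.009,0,0.01, 1,0.006,-0.009,0.1,0.01, 1,0.006,-0.009,0.19,0.01, 1,0.006,-0.009,0.19,0.01, -1,0.006,-0.009,0.19,0.01, -1,0.006,-0.009,0.19,0.01, -1,0.006,-0.009,0.19,0.01, -1,0.006,-0.009,0.19,0.01]'
python3 -m handwheel '[-1,0,0,0,0, -1,0,0,0,0, -1,0,0,0,0]'
python3 - <<'E'
from h import *
from plant import bot
go(bot.get_obs(),.6495,.1415,.2,-26.7)
E
```

```text
t: 3.15
tcp_pos: [0.6511, 0.1413, 0.0663]
ee_rot: [-0.524, 0.851, -0.0, 0.001]
wrist_force: [-0.4, 0.1, -1.1]
gripper_width: 0.694
finger_force: 0.0
t: 3.45
tcp_pos: [0.6503, 0.1411, 0.0646]
ee_rot: [-0.524, 0.851, -0.0, -0.0]
wrist_force: [0.5, -0.7, 0.1]
gripper_width: 0.442
finger_force: 0.0
row [-1.000e-04  1.700e-03 -2.709e-01] yaw -0.0004 | cur [0.6503 0.1411 0.0646] 153.3
```

```bash
python3 -m handwheel '[-1,0,0,0,0, -1,0,0,0,0, -1,0,0,0,0, -1,0,0,0,0, -1,0,0,-0.1,0, -1,0,0,-0.2,0, -1,0,0,-0.2,0]'
python3 - <<'E'
from h import *
from plant import bot
c=np.array([.431,.2873]);a=np.radians(81);w=c+np.array([np.cos(a),np.sin(a)])*-.053
print(w);go(bot.get_obs(),*w,.165,-9)
E
```

```text
t: 4.15
tcp_pos: [0.6533, 0.1416, 0.1714]
ee_rot: [-0.524, 0.851, -0.001, 0.005]
wrist_force: [0.1, -0.9, -1.0]
gripper_width: 0.375
finger_force: 29.8
[0.42270897 0.23495252]
row [0.0408 0.496  0.0089] yaw -0.1972 | cur [0.6533 0.1416 0.1714] 153.3
```

```bash
python3 -m handwheel '[-1,0.041,0.496,0,-0.197, -1,0.041,0.496,0,-0.197, -1,0.041,0.496,0,-0.197, -1,0.041,0.496,0,-0.197, -1,0.041,0.496,0,-0.197, -1,0.041,0.496,0,-0.197, -1,0.041,0.496,0,-0.197, -1,0.041,0.496,0,-0.197]'
python3 - <<'E'
from h import *
from m2 import cloud
from plant import bot
o=bot.get_obs()
s=bot.snapshot('wrist');pickle.dump(s,open('w2.pkl','wb'))
s=bot.snapshot('top');pickle.dump(s,open('t2.pkl','wb'));cv2.imwrite('pics/t2.png',s['frame'])
go(o,.4227,.2350,.076,-9);print(o['q'],o['finger_force'])
E
```

```text
t: 4.95
tcp_pos: [0.4203, 0.2339, 0.1644]
ee_rot: [-0.649, 0.761, -0.0, 0.0]
wrist_force: [0.6, 1.5, -1.5]
gripper_width: 0.375
finger_force: 29.8
row [-0.0029 -0.0043  0.1768] yaw -0.0006 | cur [0.4203 0.2339 0.1644] 170.9
[-0.58438764  0.2088404   0.01391285  2.00570737 -0.00322464  0.92684989
  2.41473544] 29.842497518548043
```

View pics/t2.png

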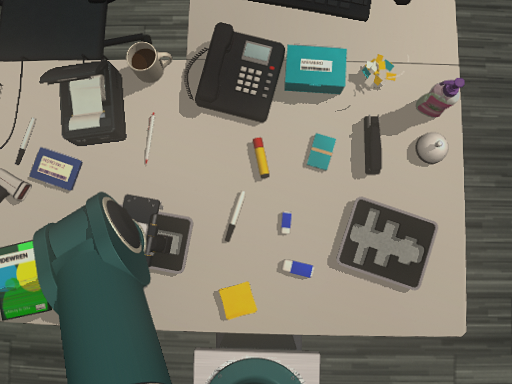

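The arm holds the stamp over the tray, at about (160,230). Lowering it into the well and releasing.

```bash
python3 -m handwheel '[-1,-0.003,-0.004,0,0, -1,-0.003,-0.004,0.08,0, -1,-0.003,-0.004,0.13,0, -1,-0.003,-0.004,0.15,0, -1,-0.003,-0.004,0.17,0, -1,-0.003,-0.004,0.182,0, -1,-0.003,-0.004,0.187,0, -1,-0.003,-0.004,0.187,0]'
python3 - <<'E'
from plant import bot
import numpy as np
o=bot.get_obs();print(np.round(o['tcp_pos'],4),o['wrist_force'])
E
```

```text
t: 5.85
tcp_pos: [0.422, 0.2356, 0.0713]
ee_rot: [-0.649, 0.76, -0.0, 0.0]
wrist_force: [0.0, 0.3, -0.9]
gripper_width: 0.371
finger_force: 29.8
[0.422  0.2356 0.0713] [ 0.03443408  0.30727738 -0.85207896]
```

```bash
python3 -m handwheel '[0.3,0,0,0,0, 0.3,0,0,0,0, 0.3,0,0,0,0, 0.3,0,0,-0.05,0, 0.6,0,0,-0.15,0, 0.6,0,0,-0.25,0, 0.6,0,0,-0.27,0]'
python3 - <<'E'
from h import *
from m2 import cloud
from plant import bot
o=bot.get_obs()
s=bot.snapshot('wrist');pickle.dump(s,open('w3.pkl','wb'))
P=cloud(s);c=np.array([.431,.2873]);a=np.radians(81);u=np.array([np.cos(a),np.sin(a)]);v=np.array([u[1],-u[0]])
k=P[(np.hypot(P[:,0]-.4227,P[:,1]-.235)<.05)&(P[:,2]>.08)&(P[:,2]<.125)]
print(len(k),*rect(k),np.median(k[:,2])); d=(np.array(rect(k)[0])/1000-c);print('tray x,y',d@v,d@u)
go(o,.61,-.14,.2,74.2)
E
```

```text
t: 6.55
tcp_pos: [0.4236, 0.2366, 0.2113]
ee_rot: [-0.649, 0.76, -0.001, 0.004]
wrist_force: [0.4, 0.1, -0.6]
gripper_width: 0.794
finger_force: 0.0
1798 [421.3 234.9] [53.4 34.2] 80.8 0.10302487280802533
tray x,y -0.0013834109356647226 -0.05327228335807546
row [ 0.6856 -0.486   0.022 ] yaw -0.9245 | cur [0.4236 0.2366 0.2113] 171.0
```

The stamp is seated: its top is at 103 mm and it is within 2 mm of the well centre. Next, the cards.

```bash
python3 -m handwheel '[1,0.686,-0.486,0.02,0.98, 1,0.686,-0.486,0.02,0.98, 1,0.686,-0.486,0.02,0.98, 1,0.686,-0.486,0.02,0.98, 1,0.686,-0.486,0.02,0.98, 1,0.686,-0.486,0.02,0.98, 1,0.686,-0.486,0.02,0.98, 1,0.686,-0.486,0.02,0.98]'
python3 - <<'E'
from h import *
from plant import bot
o=bot.get_obs()
go(o,.61,-.14,.2,74.2);print(o['q'])
E
```

```text
t: 7.4
tcp_pos: [0.5991, -0.1249, 0.1952]
ee_rot: [-0.104, 0.995, -0.0, -0.001]
wrist_force: [1.3, 0.7, 0.3]
gripper_width: 1.0
finger_force: 0.0
row [-0.015  -0.0341 -0.0096] yaw 0.3078 | cur [ 0.5991 -0.1249  0.1952] 101.9
[-0.15375051  0.42698584  0.40848536  1.66892585 -0.1863337   1.08552388
  2.08795769]
```

```bash
python3 -m handwheel '[1,-0.015,-0.034,0,0.308, 1,-0.015,-0.034,0,0.308, 1,-0.015,-0.034,0,0.308, 1,-0.015,-0.034,0,0.308, 1,-0.015,-0.034,0,0.308]'
python3 - <<'E'
from h import *
from m2 import *
from plant import bot
o=bot.get_obs()
s=bot.snapshot('wrist');pickle.dump(s,open('w4.pkl','wb'));cv2.imwrite('pics/w4.png',s['frame'])
P=cloud(s);k=P[(np.hypot(P[:,0]-.664,P[:,1]+.155)<.07)&(P[:,2]>.0095)&(P[:,2]<.03)];print(len(k),*rect(k))
lab=cv2.cvtColor(s['frame'],cv2.COLOR_BGR2LAB).astype(float);m=lab[...,1]<118
k=cloud(s); n,l,st,ce=cv2.connectedComponentsWithStats(m.astype(np.uint8))
for i in range(1,n):
    if st[i,4]>300:
        yy,xx=np.nonzero(l==i);print(ce[i].round(),*rect(ray(s,np.c_[xx,yy],.014)))
go(o,.6643,-.1554,.003,74.2)
E
```

```text
t: 7.9
tcp_pos: [0.6095, -0.1379, 0.1951]
ee_rot: [0.135, 0.991, -0.0, -0.001]
wrist_force: [0.3, -0.3, -0.2]
gripper_width: 1.003
finger_force: 0.0
2903 [ 663.7 -156.1] [86.8 55. ] -15.6
[248. 194.] [ 639.8 -148.9] [54.3 39.2] 74.5
[247. 231.] [ 686.4 -162.1] [54.4 36.8] 74.5
[304. 356.] [ 905.6 -134.3] [190.2  73.5] 74.6
row [-0.1156 -0.004   0.384 ] yaw 0.0033 | cur [ 0.6095 -0.1379  0.1951] 74.5
```

View pics/w4.png

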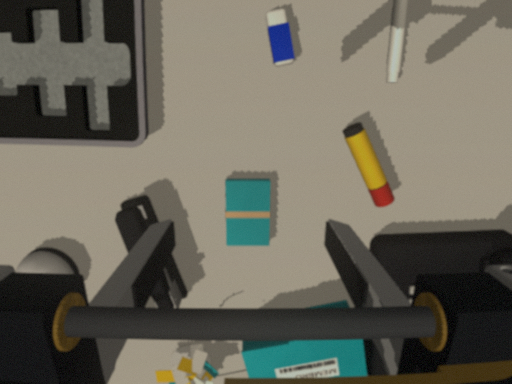

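The wrist view shows the cards at (248,212), square to the jaws, and depth matches the 56x87 size. Gripping them.

```bash
python3 -m handwheel '[1,-0.115,-0.004,0.1,0, 1,-0.115,-0.004,0.2,0, 1,-0.115,-0.004,0.29,0, 1,-0.115,-0.004,0.35,0, 1,-0.115,-0.004,0.382,0, 1,-0.115,-0.004,0.382,0, -1,-0.115,-0.004,0.382,0, -1,-0.115,-0.004,0.382,0]'
python3 -m handwheel '[-1,0,0,0,0, -1,0,0,0,0, -1,0,0,0,0, -1,0,0,0,0, -1,0,0,0,0, -1,0,0,0,0]'
python3 - <<'E'
from h import *
s=pickle.load(open('w4.pkl','rb'))
from m2 import run,cloud
run(s,dict(glue=((369,165),.0125,48),er=((280,37),.013,36)))
P=cloud(s);k=P[(np.hypot(P[:,0]-.481,P[:,1]+.068)<.045)&(P[:,2]>.006)&(P[:,2]<.03)];print(len(k),*rect(k))
k=P[(np.hypot(P[:,0]-.646,P[:,1]+.00)<.07)&(P[:,2]>.009)&(P[:,2]<.04)];print(len(k),*rect(k),k[:,2].max())
E
```

```text
t: 8.75
tcp_pos: [0.6656, -0.1555, 0.007]
ee_rot: [0.134, 0.991, -0.0, 0.001]
wrist_force: [-0.1, -0.2, 0.5]
gripper_width: 0.863
finger_force: 0.0
t: 9.35
tcp_pos: [0.665, -0.1553, 0.0059]
ee_rot: [0.135, 0.991, 0.0, 0.0]
wrist_force: [-1.3, 0.9, 5.6]
gripper_width: 0.585
finger_force: 30.0
glue [6.454e+02 3.000e-01] [111.3  25.2] 13.0
er [478.9 -68. ] [52.9 24.1] -3.9
1155 [478.5 -67.6] [57.6 22.5] -3.8
1858 [ 6.432e+02 -6.000e-01] [104.3  25.2] 13.1 0.026685439902710946
```

```bash
python3 -m handwheel '[-1,0,0,-0.1,0, -1,0,0,-0.2,0, -1,0,0,-0.3,0, -1,0,0,-0.34,0]'
python3 - <<'E'
from h import *
from plant import bot
o=bot.get_obs();print(o['q'])
go(o,.4385,.3347,.16,-9)
E
```

```text
t: 9.75
tcp_pos: [0.6662, -0.156, 0.1806]
ee_rot: [0.135, 0.991, -0.0, 0.003]
wrist_force: [-0.5, -0.6, -1.7]
gripper_width: 0.589
finger_force: 30.0
[-0.1478149   0.58550327  0.49620001  1.49314001 -0.29533935  1.13221208
  1.70349192]
row [0.7011 0.824  0.0377] yaw 0.9279 | cur [ 0.6662 -0.156   0.1806] 74.5
```

```bash
python3 -m handwheel '[-1,0.7,0.824,0,0.928, -1,0.7,0.824,0,0.928, -1,0.7,0.824,0,0.928, -1,0.7,0.824,0,0.928, -1,0.7,0.824,0,0.928, -1,0.7,0.824,0,0.928, -1,0.7,0.824,0,0.928, -1,0.7,0.824,0,0.928]'
python3 - <<'E'
from h import *
from plant import bot
o=bot.get_obs();print(o['q'])
go(o,.4385,.3347,.16,-9)
E
```

```text
t: 10.55
tcp_pos: [0.5065, 0.1872, 0.1756]
ee_rot: [0.645, 0.764, 0.0, 0.0]
wrist_force: [1.3, 0.3, -1.7]
gripper_width: 0.588
finger_force: 30.0
[-1.00195615  0.36814729  0.73179287  1.87643766 -0.28894109  1.00490348
  0.0232298 ]
row [ 0.3137 -0.0843  0.0311] yaw 0.208 | cur [0.5065 0.1872 0.1756] 9.7
```

```bash
python3 -m handwheel '[-1,0.314,-0.084,0,0.208, -1,0.314,-0.084,0,0.208, -1,0.314,-0.084,0,0.208, -1,0.314,-0.084,0,0.208, -1,0.314,-0.084,0,0.208, -1,0.314,-0.084,0.03,0.208, -1,0.314,-0.084,0.03,0.208]'
python3 - <<'E'
from h import *
from m2 import *
from plant import bot
o=bot.get_obs();print(o['q'])
s=bot.snapshot('wrist');pickle.dump(s,open('w5.pkl','wb'));cv2.imwrite('pics/w5.png',s['frame'])
# card pose in the hand: centre relative to TCP
z=o['tcp_pos'][2]
P=cloud(s);k=P[(np.hypot(P[:,0]-.4385,P[:,1]-.3347)<.075)&(P[:,2]>z-.01)&(P[:,2]<z+.02)];print(len(k),*rect(k))
go(o,.4385,.3347,.013,-9)
E
```

```text
t: 11.25
tcp_pos: [0.4386, 0.3313, 0.1585]
ee_rot: [0.759, 0.651, -0.001, 0.0]
wrist_force: [0.0, 0.1, -0.7]
gripper_width: 0.592
finger_force: 30.0
[-1.29515516  0.4198108   0.74868071  1.86734006 -0.33762964  0.98776383
 -0.55288215]
12922 [439.5 332.9] [87.2 79.4] 81.0
row [ 0.0074 -0.0009  0.2911] yaw 0.0026 | cur [0.4386 0.3313 0.1585] -8.8
```

View pics/w5.png

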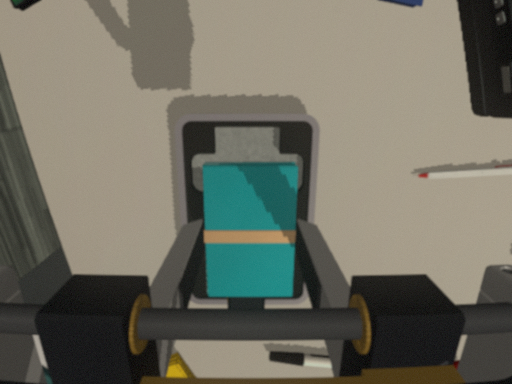

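The wrist view shows the cards, held at (250,230), lined up with the tray and about 1.5 mm ahead of the TCP. Lowering and releasing.

```bash
python3 -m handwheel '[-1,0.005,-0.001,0.05,0.002, -1,0.005,-0.001,0.13,0.002, -1,0.005,-0.001,0.2,0.002, -1,0.005,-0.001,0.25,0.002, -1,0.005,-0.001,0.275,0.002, -1,0.005,-0.001,0.29,0.002, -1,0.005,-0.001,0.292,0.002, -1,0.005,-0.001,0.292,0.002]'
python3 -m handwheel '[0.5,0,0,0,0, 0.5,0,0,0,0, 0.5,0,0,0,0, 0.5,0,0,-0.02,0, 0.5,0,0,-0.12,0, 0.5,0,0,-0.22,0, 0.5,0,0,-0.32,0, 0.5,0,0,-0.32,0]'
python3 - <<'E'
from h import *
from m2 import *
from plant import bot
o=bot.get_obs()
s=bot.snapshot('wrist');pickle.dump(s,open('w6.pkl','wb'))
c=np.array([.431,.2873]);a=np.radians(81);u=np.array([np.cos(a),np.sin(a)]);v=np.array([u[1],-u[0]])
lab=cv2.cvtColor(s['frame'],cv2.COLOR_BGR2LAB).astype(float);m=(lab[...,1]<118)
l=np.zeros_like(m);P=blobs(s,m,(250,200),90,.02);
yy,xx=np.nonzero(m);Q=ray(s,np.c_[xx,yy],.02);Q=Q[np.hypot(Q[:,0]-.4385,Q[:,1]-.3347)<.08];r=rect(Q);d=r[0]/1000-c;print(*r,'tray',d@v,d@u)
C=cloud(s);k=C[(np.hypot(C[:,0]-.4385,C[:,1]-.3347)<.03)];print(np.percentile(k[:,2],[2,50,98]))
go(o,.494,.061,.15,70.5);print(o['q'])
E
```

```text
t: 12.1
tcp_pos: [0.4394, 0.3357, 0.0154]
ee_rot: [0.76, 0.65, 0.001, 0.0]
wrist_force: [0.0, -0.7, -0.1]
gripper_width: 0.585
finger_force: 30.0
t: 12.9
tcp_pos: [0.4412, 0.3367, 0.181]
ee_rot: [0.76, 0.65, 0.004, -0.001]
wrist_force: [0.8, -0.6, -1.4]
gripper_width: 0.747
finger_force: 0.0
[440.3 337.8] [87.2 55. ] 81.0 tray 0.0012855610830031505 0.051333101724928595
[0.01749594 0.29504602 0.30596659]
row [-0.5289  0.1894  0.059 ] yaw -0.8822 | cur [0.4412 0.3367 0.181 ] -8.9
[-1.31880254  0.39682725  0.77271574  1.84254695 -0.32414975  1.02305308
 -0.57087173]
```

The cards are in, at tray (1, 51) mm with the top at about 20 mm. Next, the marker.

```bash
python3 -m handwheel '[0.5,-0.53,0.19,0,-0.88, 0.5,-0.53,0.19,0,-0.88, 0.5,-0.53,0.19,0,-0.88, 0.5,-0.53,0.19,0,-0.88, 0.3,-0.53,0.19,0,-0.88, 0.2,-0.53,0.19,0,-0.88, 0.2,-0.53,0.19,0,-0.88, 0.2,-0.53,0.19,0,-0.88]'
python3 -m handwheel '[0.2,0,0.08,0,-0.12, 0.2,0,0.08,0,-0.12, 0.2,0,0.08,0,-0.12]'
python3 - <<'E'
from h import *
from plant import bot
o=bot.get_obs();print(o['q'])
go(o,.445,.078,.18,71)
E
```

```text
t: 13.75
tcp_pos: [0.4915, 0.0569, 0.1741]
ee_rot: [0.291, 0.957, -0.001, -0.0]
wrist_force: [-0.0, 1.0, -0.3]
gripper_width: 0.598
finger_force: 0.0
t: 14.05
tcp_pos: [0.5138, 0.0922, 0.1738]
ee_rot: [0.201, 0.98, -0.001, -0.001]
wrist_force: [0.1, -1.1, -0.2]
gripper_width: 0.599
finger_force: 0.0
[-0.74032994  0.30883907  0.60304758  1.91666108 -0.20818189  0.97960312
  1.12466699]
row [ 0.1153 -0.0803 -0.0121] yaw -0.046 | cur [0.5138 0.0922 0.1738] 66.9
```

```bash
python3 -m handwheel '[0.2,0.115,-0.08,-0.012,-0.046, 0.2,0.115,-0.08,-0.012,-0.046, 0.2,0.115,-0.08,-0.012,-0.046, 0.2,0.115,-0.08,-0.012,-0.046]'
python3 - <<'E'
from h import *
from m2 import *
from plant import bot
o=bot.get_obs()
s=bot.snapshot('wrist');pickle.dump(s,open('w7.pkl','wb'));cv2.imwrite('pics/w7.png',s['frame'])
P=cloud(s);k=P[(np.hypot(P[:,0]-.494,P[:,1]-.061)<.085)&(P[:,2]>.005)&(P[:,2]<.03)];r=rect(k);print(len(k),*r,k[:,2].max())
go(o,r[0][0]/1000,r[0][1]/1000,.003,r[2]+90)
E
```

```text
t: 14.45
tcp_pos: [0.4455, 0.0779, 0.1807]
ee_rot: [0.166, 0.986, 0.0, 0.0]
wrist_force: [0.0, 0.1, 0.0]
gripper_width: 0.6
finger_force: 0.0
1314 [491.4  63.2] [135.6  15.5] -17.2 0.017449343183022426
row [-0.0964  0.0021  0.3554] yaw -0.0217 | cur [0.4455 0.0779 0.1807] 70.8
```

View pics/w7.png

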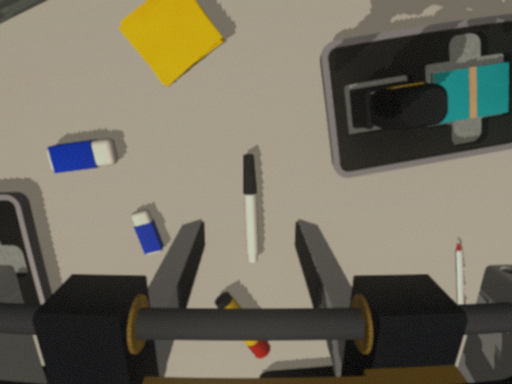

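The wrist view shows the marker at (250,208) between the fingers, measured at 135.6 mm long. Gripping.

```bash
python3 -m handwheel '[0.1,-0.096,0.002,0.1,-0.02, 0,-0.096,0.002,0.2,-0.02, 0,-0.096,0.002,0.28,-0.02, 0,-0.096,0.002,0.33,-0.02, 0,-0.096,0.002,0.356,-0.02, 0,-0.096,0.002,0.356,-0.02, -1,-0.096,0.002,0.356,-0.02, -1,-0.096,0.002,0.356,-0.02]'
python3 -m handwheel '[-1,0,0,0,0, -1,0,0,0,0, -1,0,0,0,0, -1,0,0,0,0, -1,0,0,0,0]'
python3 - <<'E'
from h import *
from plant import bot
o=bot.get_obs();print(o['tcp_pos'],o['wrist_force'],o['gripper_width'])
c=np.array([.4328,-.3242]);a=np.radians(72.4);u=np.array([np.cos(a),np.sin(a)])
for n,d in(('marker',.054),('glue',0),('eraser',-.056)):print(n,c+d*u)
E
```

```text
t: 15.3
tcp_pos: [0.492, 0.0634, 0.0032]
ee_rot: [0.15, 0.989, 0.0, 0.001]
wrist_force: [-0.0, 0.1, 0.2]
gripper_width: 0.363
finger_force: 0.0
t: 15.8
tcp_pos: [0.4916, 0.0635, 0.0029]
ee_rot: [0.15, 0.989, 0.0, 0.0]
wrist_force: [-0.3, 1.4, 6.3]
gripper_width: 0.154
finger_force: 30.0
[0.49157656 0.06350017 0.0028728 ] [-0.3085328   1.43635685  6.29305945] 0.15395814210264197
marker [ 0.44912797 -0.2727277 ]
glue [ 0.4328 -0.3242]
eraser [ 0.41586729 -0.37757868]
```

```bash
python3 -m handwheel '[-1,0,0,-0.1,0, -1,0,0,-0.2,0, -1,0,0,-0.25,0, -1,0,0,-0.25,0]'
python3 - <<'E'
from h import *
from plant import bot
go(bot.get_obs(),.449,-.2727,.125,72.4)
E
```

```text
t: 16.2
tcp_pos: [0.4929, 0.0638, 0.1307]
ee_rot: [0.15, 0.989, 0.001, 0.002]
wrist_force: [0.7, 0.4, -0.6]
gripper_width: 0.158
finger_force: 30.0
row [-0.1156 -0.6688  0.0096] yaw 0.0039 | cur [0.4929 0.0638 0.1307] 72.8
```

```bash
python3 -m handwheel '[-1,-0.116,-0.669,0,0.004, -1,-0.116,-0.669,0,0.004, -1,-0.116,-0.669,0,0.004, -1,-0.116,-0.669,0,0.004, -1,-0.116,-0.669,0,0.004, -1,-0.116,-0.669,0,0.004, -1,-0.116,-0.669,0,0.004, -1,-0.116,-0.669,0,0.004]'
python3 - <<'E'
from h import *
from m2 import *
from plant import bot
o=bot.get_obs();print(o['q'])
s=bot.snapshot('wrist');pickle.dump(s,open('w8.pkl','wb'));cv2.imwrite('pics/w8.png',s['frame'])
z=o['tcp_pos'][2];P=cloud(s)
k=P[(np.hypot(P[:,0]-.449,P[:,1]+.2727)<.08)&(P[:,2]>z-.01)&(P[:,2]<z+.012)]
# marker only: within 14 mm of the line through TCP along the tool x
Rm=R.from_quat(o['ee_rot']).as_matrix();d=k-o['tcp_pos'];a=d@Rm[:,0];b=d@Rm[:,1]
print(len(k),'marker along tool x',np.percentile(a[abs(b)<.009],[.5,99.5]))
go(o,.449,-.2727,.010,72.4)
E
```

```text
t: 17.0
tcp_pos: [0.4452, -0.2786, 0.1271]
ee_rot: [0.157, 0.988, -0.001, -0.0]
wrist_force: [-0.1, 0.8, 0.2]
gripper_width: 0.157
finger_force: 30.0
[-0.0761208   0.4096961   0.71035705  1.95412821 -0.33559922  0.89710155
  2.0624369 ]
3433 marker along tool x [-0.04742525  0.06690886]
row [-0.0037  0.0141  0.2341] yaw -0.0046 | cur [ 0.4452 -0.2786  0.1271] 72.0
```

View pics/w8.png

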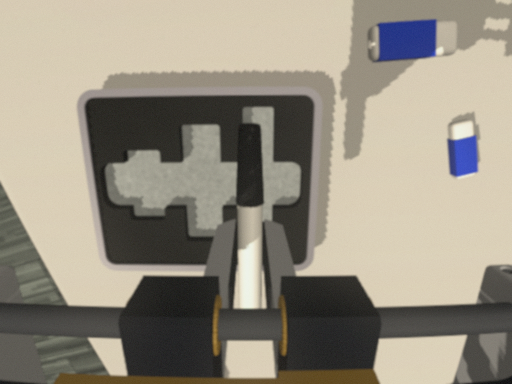

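The wrist view shows the held marker at (250,200) above the tray and centred lengthwise. The marker slot at (257,115) is slightly right of it, as computed. Lowering.

```bash
python3 -m handwheel '[-1,-0.004,0.014,0,-0.004, -1,-0.004,0.014,0.08,-0.004, -1,-0.004,0.014,0.15,-0.004, -1,-0.004,0.014,0.19,-0.004, -1,-0.004,0.014,0.22,-0.004, -1,-0.004,0.014,0.234,-0.004, -1,-0.004,0.014,0.236,-0.004, -1,-0.004,0.014,0.236,-0.004]'
python3 - <<'E'
from h import *
from plant import bot
go(bot.get_obs(),.449,-.2727,.010,72.4)
E
```

```text
t: 17.85
tcp_pos: [0.4519, -0.2671, 0.0102]
ee_rot: [0.15, 0.989, -0.0, 0.0]
wrist_force: [0.4, -0.8, 1.0]
gripper_width: 0.155
finger_force: 30.0
row [ 0.0022 -0.0124  0.0003] yaw 0.0041 | cur [ 0.4519 -0.2671  0.0102] 72.8
```

The last reading was taken while the arm was still moving, so it overshot by 6 mm. Correcting before release.

```bash
python3 -m handwheel '[-1,0.002,-0.012,0,0.004, -1,0.002,-0.012,0,0.004, -1,0.002,-0.012,0,0.004]'
python3 -m handwheel '[-0.4,0,0,0,0, -0.4,0,0,0,0, -0.4,0,0,0,0, -0.4,0,0,-0.03,0, -0.4,0,0,-0.1,0, -0.2,0,0,-0.2,0, 0,0,0,-0.28,0, 0,0,0,-0.28,0]'
python3 - <<'E'
from h import *
from m2 import *
from plant import bot
o=bot.get_obs()
s=bot.snapshot('wrist');pickle.dump(s,open('w9.pkl','wb'));cv2.imwrite('pics/w9.png',s['frame'])
s=bot.snapshot('scene');pickle.dump(s,open('s9.pkl','wb'))
go(o,.4785,-.0677,.12,86.2)
E
```

```text
t: 18.15
tcp_pos: [0.4488, -0.273, 0.01]
ee_rot: [0.153, 0.988, -0.0, 0.0]
wrist_force: [0.0, 0.4, -0.9]
gripper_width: 0.157
finger_force: 30.0
t: 18.95
tcp_pos: [0.4505, -0.2741, 0.1551]
ee_rot: [0.153, 0.988, -0.001, 0.004]
wrist_force: [0.2, -0.0, -0.2]
gripper_width: 0.491
finger_force: 0.0
row [0.0723 0.4104 0.0697] yaw -0.1539 | cur [ 0.4505 -0.2741  0.1551] 72.3
```

View pics/w9.png

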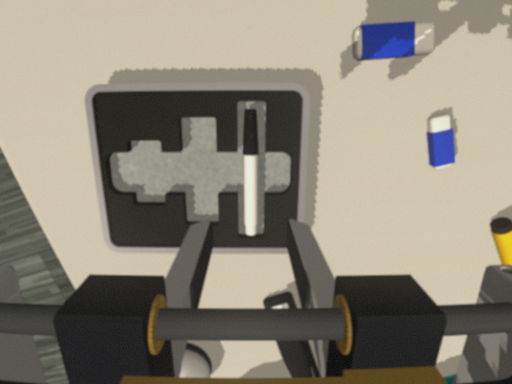

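The wrist view shows the marker at (250,180), in its slot. Next, the eraser.

```bash
python3 -m handwheel '[0,0.072,0.41,0.07,-0.154, 0,0.072,0.41,0.07,-0.154, 0,0.072,0.41,0.07,-0.154, 0,0.072,0.41,0.07,-0.154, 0,0.072,0.41,0.07,-0.154, 0,0.072,0.41,0.07,-0.154, 0,0.072,0.41,0.07,-0.154]'
python3 - <<'E'
from h import *
from plant import bot
go(bot.get_obs(),.4785,-.0677,.003,86.2)
E
```

```text
t: 19.75
tcp_pos: [0.476, -0.0675, 0.1143]
ee_rot: [0.033, 0.999, -0.0, -0.0]
wrist_force: [0.2, -0.9, -0.1]
gripper_width: 0.499
finger_force: 0.0
row [-5.200e-03  1.000e-04  2.227e-01] yaw -0.0001 | cur [ 0.476  -0.0675  0.1143] 86.2
```

```bash
python3 -m handwheel '[0,-0.004,0,0.08,0, 0,-0.004,0,0.15,0, 0,-0.004,0,0.19,0, 0,-0.004,0,0.22,0, 0,-0.004,0,0.222,0, -1,-0.004,0,0.222,0, -1,-0.004,0,0.222,0, -1,-0.004,0,0.222,0]'
python3 -m handwheel '[-1,0,0,0,0, -1,0,0,0,0, -1,0,0,-0.08,0, -1,0,0,-0.17,0, -1,0,0,-0.24,0, -1,0,0,-0.24,0, -1,0,0,-0.24,0]'
python3 - <<'E'
from h import *
from plant import bot
go(bot.get_obs(),.4158,-.3776,.12,72.4)
E
```

```text
t: 20.55
tcp_pos: [0.4789, -0.0668, 0.0044]
ee_rot: [0.033, 0.999, -0.0, 0.001]
wrist_force: [-0.5, -0.7, 0.2]
gripper_width: 0.281
finger_force: 0.0
t: 21.25
tcp_pos: [0.4788, -0.0661, 0.1242]
ee_rot: [0.032, 0.999, 0.0, 0.001]
wrist_force: [-0.7, 1.1, -0.5]
gripper_width: 0.234
finger_force: 30.0
row [ 0.0852 -0.6298  0.0078] yaw 0.1542 | cur [ 0.4788 -0.0661  0.1242] 86.3
```

```bash
python3 -m handwheel '[-1,0.085,-0.63,0,0.154, -1,0.085,-0.63,0,0.154, -1,0.085,-0.63,0,0.154, -1,0.085,-0.63,0,0.154, -1,0.085,-0.63,0,0.154, -1,0.085,-0.63,0,0.154, -1,0.085,-0.63,0,0.154, -1,0.085,-0.63,0,0.154]'
python3 -m handwheel '[-1,0,0,0,0, -1,0,0,0,0]'
python3 - <<'E'
from h import *
from m2 import *
from plant import bot
o=bot.get_obs();go(o,.4158,-.3776,.011,72.4)
s=bot.snapshot('wrist');pickle.dump(s,open('w10.pkl','wb'))
z=o['tcp_pos'][2];P=cloud(s);Rm=R.from_quat(o['ee_rot']).as_matrix();d=P-o['tcp_pos'];k=(abs(d[:,2]-.006)<.015)&(abs(d[:,1])<.1)
a=d@Rm[:,0];b=d@Rm[:,1];k&=(abs(b)<.009)&(abs(a)<.06);print('eraser along tool x',np.percentile(a[k],[1,99]),k.sum(),np.median(d[k,2]))
E
```

```text
t: 22.05
tcp_pos: [0.4131, -0.3807, 0.1223]
ee_rot: [0.155, 0.988, -0.0, -0.001]
wrist_force: [0.3, 0.6, 1.2]
gripper_width: 0.243
finger_force: 30.0
t: 22.25
tcp_pos: [0.4157, -0.3767, 0.123]
ee_rot: [0.152, 0.988, 0.0, -0.0]
wrist_force: [-0.2, 0.0, 0.8]
gripper_width: 0.238
finger_force: 30.0
row [-0.001  -0.0018  0.2239] yaw 0.0007 | cur [ 0.4157 -0.3767  0.123 ] 72.5
eraser along tool x [-0.02581621  0.03006278] 2706 0.007978644784823921
```

```bash
python3 -m handwheel '[-1,-0.004,-0.002,0.08,0, -1,-0.004,-0.002,0.14,0, -1,-0.004,-0.002,0.18,0, -1,-0.004,-0.002,0.21,0, -1,-0.004,-0.002,0.224,0, -1,-0.004,-0.002,0.224,0, -1,-0.004,-0.002,0.224,0, -1,-0.004,-0.002,0.224,0]'
python3 -m handwheel '[-0.3,0,0,0,0, -0.3,0,0,0,0, -0.3,0,0,0,0, -0.3,0,0,-0.03,0, -0.3,0,0,-0.1,0, -0.2,0,0,-0.2,0, 0,0,0,-0.28,0, 0,0,0,-0.28,0]'
python3 - <<'E'
from h import *
from m2 import *
from plant import bot
o=bot.get_obs()
s=bot.snapshot('wrist');pickle.dump(s,open('w11.pkl','wb'))
P=cloud(s);c=np.array([.4328,-.3242]);a=np.radians(72.4);u=np.array([np.cos(a),np.sin(a)]);v=np.array([u[1],-u[0]])
lab=cv2.cvtColor(s['frame'],cv2.COLOR_BGR2LAB).astype(float);yy,xx=np.nonzero((lab[...,2]<110)|(lab[...,0]>185))
Q=ray(s,np.c_[xx,yy],.019);Q=Q[np.hypot(*(Q[:,:2]-(c-.056*u)).T)<.04];r=rect(Q);d=r[0]/1000-c;print(*r,'tray',d@v,d@u)
k=P[np.hypot(*(P[:,:2]-(c-.056*u)).T)<.008];print(np.median(k[:,2]))
go(o,.6445,-.0003,.12,103)
E
```

```text
t: 23.1
tcp_pos: [0.4174, -0.38, 0.0125]
ee_rot: [0.153, 0.988, -0.0, 0.001]
wrist_force: [0.5, -0.8, 0.6]
gripper_width: 0.24
finger_force: 30.0
t: 23.9
tcp_pos: [0.4184, -0.3815, 0.1575]
ee_rot: [0.153, 0.988, -0.002, 0.004]
wrist_force: [-0.6, -0.2, -0.6]
gripper_width: 0.494
finger_force: 0.0
[ 416.4 -379.5] [54.9 23.4] -17.6 tray 0.0010887280066952214 -0.05767031013725728
0.018567451422103184
row [-0.1991  0.8639  0.0749] yaw -0.3406 | cur [ 0.4184 -0.3815  0.1575] 72.3
```

The eraser is seated. Next, the glue stick.

```bash
python3 -m handwheel '[0,-0.2,0.864,0.07,-0.34, 0,-0.2,0.864,0.07,-0.34, 0,-0.2,0.864,0.07,-0.34, 0,-0.2,0.864,0.07,-0.34, 0,-0.2,0.864,0.07,-0.34, 0,-0.2,0.864,0.07,-0.34, 0.1,-0.2,0.864,0.07,-0.34, 0.1,-0.2,0.864,0.07,-0.34]'
python3 - <<'E'
from h import *
from plant import bot
go(bot.get_obs(),.60,-.0106,.14,103)
E
```

```text
t: 24.75
tcp_pos: [0.6205, -0.0347, 0.1196]
ee_rot: [-0.113, 0.994, -0.0, -0.001]
wrist_force: [0.6, 0.2, 0.5]
gripper_width: 0.551
finger_force: 0.0
row [ 0.0292  0.0562 -0.0407] yaw -0.0003 | cur [ 0.6205 -0.0347  0.1196] 103.0
```

Backing off slightly to re-measure the glue before gripping, since it can roll.

```bash
python3 -m handwheel '[0.1,0.03,0,-0.04,0, 0.1,0.03,0,-0.04,0, 0.1,0.03,0,-0.04,0, 0.1,0.03,0,-0.04,0]'
python3 - <<'E'
from h import *
from m2 import *
from plant import bot
o=bot.get_obs()
s=bot.snapshot('wrist');pickle.dump(s,open('w12.pkl','wb'))
P=cloud(s);k=P[(np.hypot(P[:,0]-.6445,P[:,1])<.07)&(P[:,2]>.009)&(P[:,2]<.035)];r=rect(k);print(len(k),*r,k[:,2].max())
go(o,r[0][0]/1000,r[0][1]/1000,.004,r[2]+90)
E
```

```text
t: 25.15
tcp_pos: [0.6054, -0.0404, 0.1395]
ee_rot: [-0.113, 0.994, -0.0, -0.0]
wrist_force: [-0.5, -0.7, 1.1]
gripper_width: 0.552
finger_force: 0.0
2281 [ 6.429e+02 -4.000e-01] [104.7  24.8] 13.1 0.02626108409347415
row [-0.0912  0.0612  0.271 ] yaw -0.0019 | cur [ 0.6054 -0.0404  0.1395] 102.9
```

```bash
python3 -m handwheel '[0.1,-0.091,0.061,0,0, 0.1,-0.091,0.061,0.1,0, 0.1,-0.091,0.061,0.18,0, 0.1,-0.091,0.061,0.24,0, 0.1,-0.091,0.061,0.27,0, 0.1,-0.091,0.061,0.271,0, 0.1,-0.091,0.061,0.271,0, -1,-0.091,0.061,0.271,0]'
python3 -m handwheel '[-1,0,0,0,0, -1,0,0,0,0, -1,0,0,0,0, -1,0,0,0,0, -1,0,0,-0.06,0, -1,0,0,-0.15,0, -1,0,0,-0.24,0, -1,0,0,-0.24,0]'
python3 - <<'E'
from h import *
from plant import bot
go(bot.get_obs(),.4328,-.3242,.12,72.4)
E
```

```text
t: 26.0
tcp_pos: [0.6442, -0.0002, 0.0063]
ee_rot: [-0.113, 0.994, -0.0, 0.001]
wrist_force: [-0.3, -0.1, 1.3]
gripper_width: 0.5
finger_force: 0.0
t: 26.8
tcp_pos: [0.6459, -0.0004, 0.1305]
ee_rot: [-0.113, 0.994, -0.0, 0.004]
wrist_force: [-0.2, -0.6, -1.9]
gripper_width: 0.259
finger_force: 30.0
row [ 0.5609 -0.5354  0.0173] yaw 0.3396 | cur [ 6.459e-01 -4.000e-04  1.305e-01] 103.0
```

```bash
python3 -m handwheel '[-1,0.561,-0.535,0,0.34, -1,0.561,-0.535,0,0.34, -1,0.561,-0.535,0,0.34, -1,0.561,-0.535,0,0.34, -1,0.561,-0.535,0,0.34, -1,0.561,-0.535,0,0.34, -1,0.561,-0.535,0,0.34, -1,0.561,-0.535,0,0.34]'
python3 -m handwheel '[-1,0,0,0,0, -1,0,0,0,0, -1,0,0,0,0]'
python3 - <<'E'
from h import *
from m2 import *
from plant import bot
o=bot.get_obs();go(o,.4328,-.3242,.012,72.4)
s=bot.snapshot('wrist');pickle.dump(s,open('w13.pkl','wb'))
P=cloud(s);Rm=R.from_quat(o['ee_rot']).as_matrix();d=P-o['tcp_pos'];a=d@Rm[:,0];b=d@Rm[:,1]
k=(abs(d[:,2]-.01)<.02)&(abs(b)<.009)&(abs(a)<.08);print('glue along tool x',np.percentile(a[k],[1,99]),k.sum(),np.percentile(d[k,2],98))
E
```

```text
t: 27.6
tcp_pos: [0.4278, -0.326, 0.1247]
ee_rot: [0.154, 0.988, -0.0, 0.0]
wrist_force: [0.6, -0.2, -0.6]
gripper_width: 0.259
finger_force: 30.0
t: 27.9
tcp_pos: [0.4305, -0.3228, 0.1244]
ee_rot: [0.153, 0.988, 0.0, 0.0]
wrist_force: [0.2, 0.4, -0.5]
gripper_width: 0.255
finger_force: 30.0
row [-0.0052 -0.0014  0.2248] yaw 0.0006 | cur [ 0.4305 -0.3228  0.1244] 72.5
glue along tool x [-0.04062144  0.05242466] 5027 0.020358316695932868
```

```bash
python3 -m handwheel '[-1,-0.005,-0.002,0.08,0, -1,-0.005,-0.002,0.14,0, -1,-0.005,-0.002,0.18,0, -1,-0.005,-0.002,0.21,0, -1,-0.005,-0.002,0.225,0, -1,-0.005,-0.002,0.227,0, -1,-0.005,-0.002,0.227,0, -1,-0.005,-0.002,0.227,0]'
python3 -m handwheel '[-0.24,0,0,0,0, -0.24,0,0,0,0, -0.24,0,0,0,0, -0.24,0,0,-0.03,0, -0.24,0,0,-0.1,0, -0.24,0,0,-0.2,0, -0.2,0,0,-0.28,0, -0.2,0,0,-0.28,0]'
python3 -m handwheel '[0,0.1,0.55,-0.1,0, 0,0.1,0.55,-0.1,0, 0,0.1,0.55,-0.1,0, 0,0.1,0.55,-0.1,0, 0,0.1,0.55,-0.1,0, 0,0.1,0.55,-0.1,0, 0,0.1,0.55,-0.1,0]'
python3 - <<'E'
from h import *
from m2 import *
from plant import bot
s=bot.snapshot('top');pickle.dump(s,open('t3.pkl','wb'))
f=s['frame'];cv2.imwrite('pics/t3.png',np.hstack([cv2.resize(f[190:290,90:200],(396,360),interpolation=cv2.INTER_CUBIC),cv2.resize(f[190:300,330:450],(392,360),interpolation=cv2.INTER_CUBIC)]))
P=cloud(s)
c=np.array([.4328,-.3242]);a=np.radians(72.4);u=np.array([np.cos(a),np.sin(a)]);v=np.array([u[1],-u[0]])
lab=cv2.cvtColor(f,cv2.COLOR_BGR2LAB).astype(float)
yy,xx=np.nonzero((np.hypot(lab[...,1]-129,lab[...,2]-138)>22)|(lab[...,0]>180));Q=ray(s,np.c_[xx,yy],.02)
for n,y in(('marker',.054),('glue',0),('eraser',-.056)):
    p=(Q[:,:2]-c)@np.c_[v,u];k=(abs(p[:,1]-y)<.02)&(abs(p[:,0])<.08);print(n,k.sum(),p[k].min(0),p[k].max(0))
    p=(P[:,:2]-c)@np.c_[v,u];k=(abs(p[:,1]-y)<.003)&(abs(p[:,0])<.03);print('  top z',np.percentile(P[k,2],[10,50,90]).round(4))
go(bot.get_obs(),.45,0,.2,72)
E
```

```text
t: 28.75
tcp_pos: [0.4324, -0.3256, 0.0118]
ee_rot: [0.153, 0.988, -0.0, 0.001]
wrist_force: [-1.0, -0.2, -0.3]
gripper_width: 0.259
finger_force: 30.0
t: 29.55
tcp_pos: [0.4336, -0.3271, 0.1568]
ee_rot: [0.153, 0.988, -0.001, 0.004]
wrist_force: [0.4, -0.6, -1.0]
gripper_width: 0.402
finger_force: 0.0
t: 30.25
tcp_pos: [0.4681, -0.0438, 0.2021]
ee_rot: [0.15, 0.989, 0.001, 0.0]
wrist_force: [1.0, -0.5, -0.2]
gripper_width: 0.498
finger_force: 0.0
marker 150 [-0.01884512  0.04796127] [0.06849859 0.05929869]
  top z [0.0187 0.0213 0.0233]
glue 368 [-0.04238432 -0.01345362] [0.05504842 0.01070889]
  top z [0.0279 0.0304 0.0329]
eraser 207 [-0.02467951 -0.06885563] [ 0.02963002 -0.04254124]
  top z [0.0151 0.018  0.0207]
row [0.0615 0.0778 0.0035] yaw 0.0065 | cur [ 0.4677 -0.0463  0.2018] 72.6
```

View pics/t3.png

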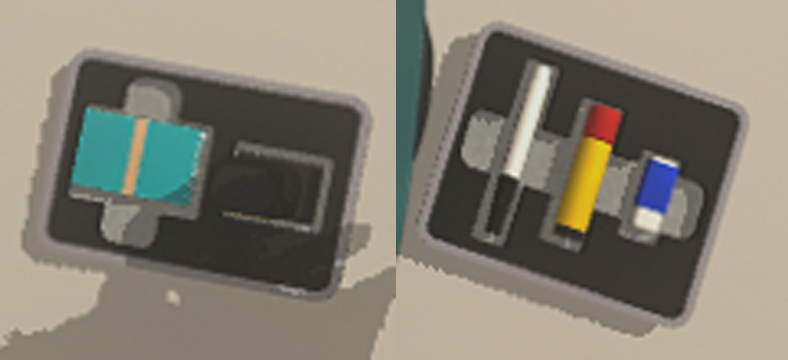

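The view shows all five things seated. The cards are at (140,155) and the stamp at (270,190). The marker (525,150), glue (588,175) and eraser (655,195) are in their slots, and their top heights match. Handing in.

```bash
python3 -m handwheel '[0,0,0,0,0, 0,0,0,0,0, 0,0,0,0,0]'; python3 -c "
from plant import bot
print(bot.close_job())"
```

```text
t: 30.6
tcp_pos: [0.4673, -0.0493, 0.201]
ee_rot: [0.154, 0.988, -0.0, -0.0]
wrist_force: [-0.4, -0.6, 0.2]
gripper_width: 0.499
finger_force: 0.0
the job is handed in; nothing more can be done
None
```

I placed all five things in their wells, left the stapler and ballpoint where they lay, and handed the job in at about 31 s; camera checks showed each one seated and near its well's centre, but no verdict came back.

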